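# Set the presetter's dial for the waiting tool holder and latch the gate

### The job

Get the tool presetter ready to measure the holder that stands in the grey holder station. First, with the gate still open, turn the black selector dial on the sloping console to the mark of the same colour as that holder's collar, so that it rests in that click position; then swing the gate across the front of the station by its green handle until its bar is fully home in the catch. Leave all three holders, the ring gauge and the cleaner bottle standing where they are, and let go of everything.

Things in the scene. Friction and masses are not known exactly. Their poses are not given: they have to be found in the camera images.
- console: cream console, fixed, 200 mm deep (x) by 240 wide (y); origin: centre of underside. Flat face slopes 30 deg, low edge (47 mm high) at its -x side, high edge 163 mm; outward normal (-0.5, 0, 0.866). Dial axis meets the face at (0, 0.045, 0.105). Keypad, 5 mm high, at y -0.04 to -0.10; red stop button, 20 mm high, at the upper -y corner: both only bystanders.
- dial (a joint): dial angle, rad, grows clockwise looking at the face. Six sprung click positions (about 0.1 N m): 0, 0.524, 1.047 have white ticks, 1.571 the red dot, 2.094 yellow, 2.618 blue (end stop just beyond); marks on a 80 mm circle. Seen from the low side, the pointer stands 75 deg left of uphill at 0 and 75 deg right of uphill at 2.618.
- dial_grip (a point): point on the dial's axis, 37 mm out from the console face. Frame turns with the dial: z is the outward face normal, x runs along the bar to its white-lined pointer end. The dial is a black bar 44 mm long (x), 14 mm thick (y), reaching from 11 mm to 48 mm off the face, on a black disc 46 mm in diameter whose top is 11 mm off the face.
- station: grey holder station, fixed, base 130 mm (x) by 150 mm (y), 20 mm thick; origin: centre of underside, front is its -x side. Three aluminium walls (top at z 50 mm) make an open-fronted pocket in which one holder stands. Gate hinge post at (-0.045, 0.055), dark steel catch at (-0.045, -0.058), its top at z 86 mm.
- seat (a point): centre of the pocket floor in the station, 20 mm above the table; the holder in the station stands here. Axes as the station's.
- catch (a point): middle of the mouth of the dark steel catch, 72 mm above the table, a fork open to the station's -x side in which the end of the gate's bar rests when closed.
- gate (a joint): gate angle, rad: 0 fully closed (bar along the front of the station, end in the catch, end stop), grows as it swings out to the station's -x side, clockwise seen from above, 2.0 wide open. Vertical hinge, stays where it is left, needs about 1 N at the handle.
- gate_handle (a point): point in the green upright handle pin on the gate: round, 16 mm in diameter, from z 78 to 122 mm; this point is on its axis at z 108 mm, 72 mm from the hinge axis. The steel bar beneath is 8 mm thick, top at z 78 mm. Frame turns with the gate: -y runs along the bar from hinge to free end (118 mm from the hinge).
- gate_hinge (a point): point on the gate's vertical hinge axis at z 108 mm (steel hub below it, top at z 82 mm).
- holder_red: red tool holder, loose, about 0.55 kg, round, upright, 108 mm tall: steel foot 44 mm in diameter to z 30, red collar 48 mm in diameter to z 42, dark nose 28 mm in diameter to z 75, 10 mm cutter above. Origin: centre of underside. One of the three holders stands in the station, the others in the rack; which one varies.
- holder_yellow: yellow tool holder, loose, about 0.55 kg, round, upright, 108 mm tall: steel foot 44 mm in diameter to z 30, yellow collar 48 mm in diameter to z 42, dark nose 28 mm in diameter to z 75, 10 mm cutter above. Origin: centre of underside. One of the three holders stands in the station, the others in the rack; which one varies.
- holder_blue: blue tool holder, loose, about 0.55 kg, round, upright, 108 mm tall: steel foot 44 mm in diameter to z 30, blue collar 48 mm in diameter to z 42, dark nose 28 mm in diameter to z 75, 10 mm cutter above. Origin: centre of underside. One of the three holders stands in the station, the others in the rack; which one varies.
- rack: grey plastic rack, fixed, 160 mm (x) by 90 mm (y), with two open pockets; floor 20 mm and rims 38 mm above the table; holds the two other holders. Origin: centre of its underside.
- ring_gauge: loose steel ring gauge, 64 mm outer diameter, 36 mm bore, 22 mm high, bystander. Origin: centre of its underside.
- cleaner: loose white cleaner bottle with blue cap, 60 mm diameter, 160 mm tall, bystander. Origin: centre of its underside.
Not all that is in view belongs to the job. Several things have the shape of the station; the one meant has the colours described above. What is shaped like the holder_red but turquoise is not meant.

How it is judged:
By the outcome, as a careful person would: the job done as asked, in the order asked, and still so for the second after the job is handed in, with the robot touching nothing.
It also fails if it takes over 64 s, if anything falls off the work surface, if the arm or the gripper's body presses on something with over 40 N, if the wrist force passes 120 N, or if a joint passes its speed limit or range.

### The arm

A 6-joint arm with a two-finger parallel gripper is mounted at the origin on the work surface. World frame = base frame: x ahead of the robot, y to its left, z up, the work surface at z = 0. Lengths are in mm, angles in rad, forces in N, time in s.
With the tool pointing down it reaches from about 350 to 875 mm from the base axis. Payload 4.2 kg.
Tool frame: the origin (TCP) lies midway between the tips of the shut fingers; the grasp point (between the pads) lies 19 mm behind it; z points along the fingers, y is the direction in which the jaws open and shut (so a half turn about z gives the same grasp; the last joint's range is limited). The gripper opens to 85 mm and grips with 20 to 120 N. Pads are 22 mm wide; open, the fingers measure 114 mm over their backs; the gripper's body (76 mm by 85 mm) begins 54 mm behind the grasp point. The pads swing forward as they close: fully open they stand 13 mm farther back than shut.
Start: joints at [1.365, 0.385, 0.008, 0, -1.194, -0.259], TCP at [280.119, 558.688, 231.312] pointing down, gripper open.
Joint ranges: [-3.14, 3.14], [-1.21, 2.06], [-1.07, 1.41], [-3.16, 2.05], [-2.99, -0.16], [-3.1, 3.1]. Speed limits (rad/s): [2.79, 2.79, 3.14, 3.14, 3.14, 3.14].

### API

Orientations are given as a unit quaternion [x, y, z, w].
In Python, from bench import read_state, get_image, job_done, search_frame, regions_of gives the robot as it stands.
- The arm moves only by the tool servo_tool, never from a script. Its arguments are lists of equal length, an entry for each row: "turn": the turn, a rotation vector about the world's x, y, z in rad, a list of three; "dp": the shift along the world's x, y, z in m, a list of three; "fingers": the finger opening in m, from 0 to 0.0854. In form: {"turn": [[rx, ry, rz], ...], "dp": [[tx, ty, tz], ...], "fingers": [fingers, ...]}. A call has exactly 5 rows; each row shifts and turns the pose as measured when the row begins; what a row does not reach is not made up. A row lasts 1/8 s, in which the tool goes at most 62.5 mm and 10.7 degrees, less where a joint would pass 70% of its speed; a pose out of reach is approached as far as the arm can. A call is refused whole if a number of a shift passes 0.0625 or a number of a turn 0.188, either way. A call with a gripper value outside its range is refused whole. The fingers move at their own pace and stop on an object; the grip force is fixed at half the most. Time passes only in rows, so rows that do not move let the fingers close, or fill a call up. It gives the time, the measured TCP pose, the force and the opening at its end, in the units of the state.
- read_state(): the state, without advancing time (a new reading comes with each control period).
- get_image(name): name is "scene" or "top"; returns a dict with "img" (420x560x3 uint8, red, green, blue), "vfov" (degrees; the focal length in pixels is half the picture's height over the tangent of half this angle, whatever the lens; pixels are square), "cx", "cy" (the principal point, pixels), "world_from_camera" (4x4, takes a point from camera to world coordinates). Camera axes: x right, y down, z forward; pixel columns grow to the right and rows downward; lengths in mm; the calibration is good to about 2 mm. A picture is of the moment at which its call begins. There is no depth.
- job_done(): hands the job in, once; it reports no verdict.
Trained networks look in the newest picture that a camera, given by its name, has taken for a name from the list of things; names that differ only in an ending like _2 or _b are one class to them, and where a whole thing is asked for, a point or a joint stands for the part that bears it (a point fixed in the world has none). Each returns a list of dicts, best first, with "score" (0 to 1); they miss things now and then, are a little off and sometimes report something else, mostly with a low value. They report only what shows in the picture. A call takes as long as a camera call. They do not tell look-alikes from the thing itself.
- search_frame(query, camera): "box" ([left, top, width, height] in pixels, round what is visible of it).
- regions_of(query, camera): "region" (420x560 bool, what is visible of it) and "box" ([left, top, width, height] in pixels, round what is visible of it).
The state is a dict: "clock": time; "joints": joint angles; "joint_vel": joint speeds; "joint_efforts": joint torques, N m; "position": TCP position; "ee_rot": TCP orientation; "contact_force": force on the tool from outside, world axes, zero at the start; "wrist_torque": the same for the moment, N m; "gripper_width": finger opening in mm.
Only numpy, scipy, OpenCV 4.12 (cv2) and the standard library are available. Lean on these libraries where they do the work, as an engineer would, in place of code of your own. Each camera call takes 0.05 s, during which the arm holds its last target. There are 200 camera calls.

## Working session

There is one attempt and no reset: what is moved stays moved. The work goes in short steps, Python scripts to look and compute and a tool call to move; the robot and the scene stay as the last step left them, time stands still between calls to the robot, and variables do not carry over. Pictures are saved under pics/ and viewed, about 8 in all and at most 12, crops included, and the job is handed in when it is done.

Besides the shell and the picture viewer there is one more tool, called as name(argument=value, ...) on one line, values as JSON. servo_tool: Moves the arm, as the interface text tells. Its arguments: {"type":"object","properties":{"turn":{"type":"array","items":{"type":"array","items":{"type":"number"}}},"dp":{"type":"array","items":{"type":"array","items":{"type":"number"}}},"fingers":{"type":"array","items":{"type":"number"}}},"required":["turn","dp","fingers"]}

```bash
mkdir -p pics; cat > h.py <<'E'
import numpy as np, cv2
from bench import *
def cam(n):
    d=get_image(n); d['f']=d['img'].shape[0]/2/np.tan(np.radians(d['vfov'])/2); return d
def ray(d,u,v):
    T=np.array(d['world_from_camera']); r=T[:3,:3]@np.array([(u-d['cx'])/d['f'],(v-d['cy'])/d['f'],1.]); return T[:3,3],r/np.linalg.norm(r)
def atz(d,u,v,z):
    o,r=ray(d,u,v); return o+r*(z-o[2])/r[2]
def proj(d,p):
    T=np.linalg.inv(np.array(d['world_from_camera'])); c=T[:3,:3]@np.array(p,float)+T[:3,3]; return c[:2]/c[2]*d['f']+[d['cx'],d['cy']]
def tri(a,b):
    # two (o,r) rays -> midpoint, gap
    A=np.stack([a[1],-b[1]],1); s=np.linalg.lstsq(A,b[0]-a[0],rcond=None)[0]
    p=a[0]+s[0]*a[1]; q=b[0]+s[1]*b[1]; return (p+q)/2,np.linalg.norm(p-q)
def save(d,name,crop=None,k=1):
    im=d['img'][:,:,::-1]
    if crop: l,t,w,h=crop; im=im[t:t+h,l:l+w]
    cv2.imwrite('pics/'+name,cv2.resize(im,None,fx=k,fy=k,interpolation=cv2.INTER_CUBIC))
E
python3 - <<'E'
from h import *
np.set_printoptions(precision=1,suppress=True)
D={n:cam(n) for n in('scene','top')}
for n,d in D.items():
    save(d,n+'0.png',k=1.4); print(n,d['f'],d['cx'],d['cy'],np.array(d['world_from_camera']).round(2).tolist())
    for q in ['console','dial','station','gate','gate_handle','holder_red','holder_yellow','holder_blue','rack','ring_gauge','cleaner']:
        print(q,[(round(r['score'],2),[round(x) for x in r['box']]) for r in search_frame(q,n)[:4]])
s=read_state();print(s['clock'],s['position'],s['ee_rot'])
E
```

```text
scene 524.6354045621832 274.67165485495406 205.676203930084 [[-0.7, 0.44, -0.56, 1399.52], [0.71, 0.46, -0.53, 714.03], [0.02, -0.77, -0.64, 1021.26], [0.0, 0.0, 0.0, 1.0]]
console [(0.75, [297, 222, 115, 102])]
dial [(0.54, [362, 239, 26, 25]), (0.22, [225, 173, 72, 66])]
station [(0.86, [239, 126, 60, 54]), (0.78, [226, 173, 69, 66]), (0.57, [160, 113, 52, 48])]
gate [(0.67, [266, 125, 22, 22]), (0.59, [363, 242, 23, 19]), (0.48, [279, 176, 16, 29])]
gate_handle [(0.76, [278, 171, 18, 30]), (0.75, [268, 128, 21, 18]), (0.69, [177, 165, 59, 35]), (0.48, [186, 113, 24, 20])]
holder_red [(0.85, [189, 154, 12, 33]), (0.54, [147, 165, 12, 32])]
holder_yellow [(0.74, [248, 182, 17, 28])]
holder_blue [(0.66, [207, 147, 18, 32])]
rack [(0.63, [176, 166, 59, 34])]
ring_gauge [(0.63, [220, 251, 17, 23])]
cleaner [(0.9, [424, 280, 37, 54])]
top 387.2914632765351 271.56941928853155 207.48048156396743 [[-0.01, -0.99, 0.11, 430.36], [-1.0, 0.01, -0.0, -29.99], [0.0, -0.11, -0.99, 1466.12], [0.0, 0.0, 0.0, 1.0]]
console [(0.91, [169, 176, 72, 65])]
dial [(0.43, [181, 208, 14, 10])]
station [(0.64, [331, 248, 48, 36]), (0.59, [280, 192, 43, 57])]
gate [(0.68, [287, 214, 14, 34]), (0.64, [406, 235, 30, 9]), (0.56, [339, 278, 29, 4])]
gate_handle [(0.68, [338, 277, 29, 8])]
holder_red [(0.57, [357, 193, 15, 10])]
holder_yellow [(0.62, [296, 206, 14, 11])]
holder_blue [(0.51, [357, 214, 17, 7]), (0.47, [127, 211, 24, 18])]
rack [(0.93, [350, 185, 27, 43])]
ring_gauge [(0.6, [169, 173, 70, 66]), (0.46, [269, 151, 12, 15])]
cleaner [(0.68, [126, 209, 27, 20]), (0.56, [270, 149, 13, 18])]
1.2 [280.1 558.7 231.3] [ 1.  -0.2 -0.   0. ]
```

View pics/scene0.png

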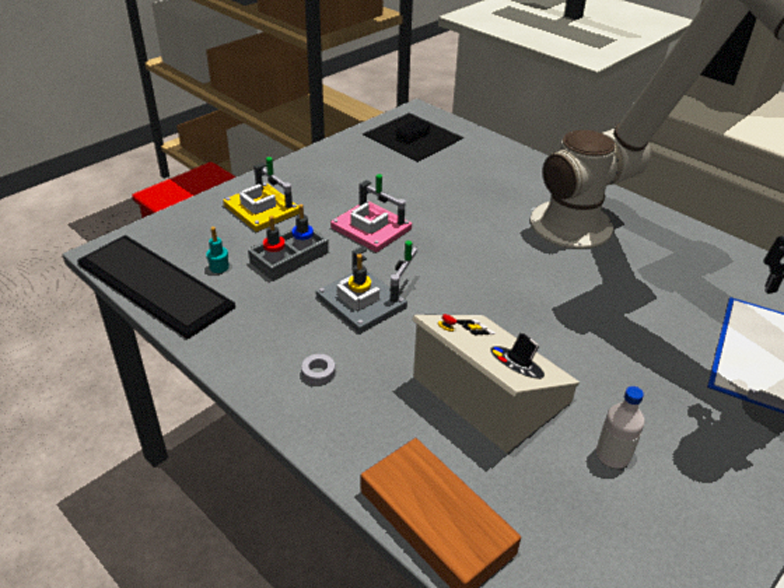

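View pics/top0.png

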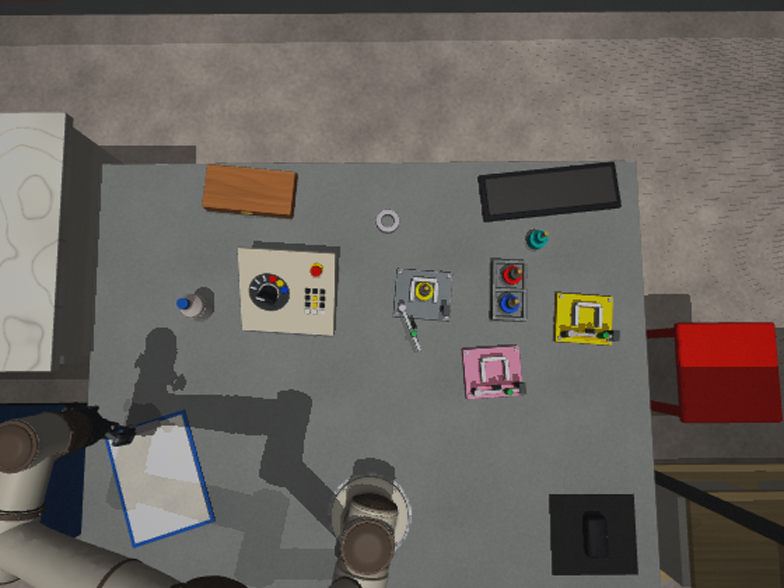

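```bash
python3 - <<'E'
from h import *
S=cam('scene');T=cam('top')
def c(d,l,t,w,h): return cv2.resize(d['img'][t:t+h,l:l+w,::-1],(400,300),interpolation=cv2.INTER_CUBIC)
im=np.vstack([np.hstack([c(S,292,216,128,96),c(S,220,166,100,75)]),np.hstack([c(T,160,170,96,72),c(T,270,185,80,60+0)])])
cv2.imwrite('pics/comp.png',im)
E
```

```text
(no output)
```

View pics/comp.png

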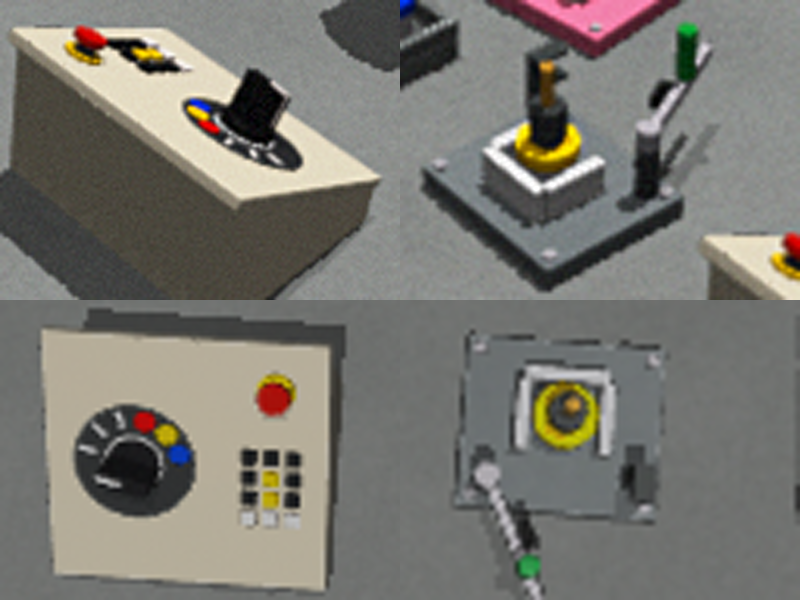

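```bash
cat > fit.py <<'E'
from h import *
from scipy.optimize import least_squares
from scipy.spatial.transform import Rotation as R
np.set_printoptions(precision=2,suppress=True)
S=cam('scene');T=cam('top')
def W(p,l): c,s=np.cos(p[2]),np.sin(p[2]); return np.array([p[0]+c*l[0]-s*l[1],p[1]+s*l[0]+c*l[1],l[2]])
con=[(T,(100,120,163),(169.6,176.7)),(T,(100,-120,163),(239.4,181)),(T,(-100,-120,47),(238.5,239.6)),(T,(-100,120,47),(173.2,235.5)),
(S,(100,-120,163),(295.8,226.2)),(S,(100,120,163),(368.8,281.9)),(S,(-100,120,47),(413.6,273.6))]
sta=[(T,(65,75,20),(283.4,191.6)),(T,(65,-75,20),(323,195)),(T,(-65,-75,20),(321.4,229.2)),(T,(-65,75,20),(281,226.4)),(T,(-45,55,82),(287.4,219.6)),(T,(-45,-58,86),(317.4,221)),
(S,(65,-75,20),(226.3,209)),(S,(65,75,20),(257,233)),(S,(-65,75,20),(290.8,215.3)),(S,(-45,55,82),(282.5,198))]
for n,L,x0 in(('console',con,(500,200,0)),('station',sta,(450,-80,0))):
    f=lambda p:np.concatenate([proj(d,W(p,l))-q for d,l,q in L])
    r=least_squares(f,x0,loss='soft_l1',x_scale=(1,1,.01)); print(n,r.x); print(f(r.x).reshape(-1,2).T)
    if n=='console': pc=r.x
    else: ps=r.x
E
python3 - <<'E'
from fit import *
h,g=tri(ray(T,295.8,238.2),ray(S,291.8,173.5)); print('handle top',h,g,'cutter',*tri(ray(T,304.2,205.8),ray(S,256.5,181.8)))
hg=W(ps,(-45,55,108)); v=h[:2]-hg[:2]; print('hinge',hg,'r',np.linalg.norm(v),'gate',-(np.arctan2(v[1],v[0])-ps[2]+np.pi/2)%(2*np.pi))
n=np.array([-.5,0,.866]);
for a in(0,.262,.524):
  d=a-np.radians(75); # from uphill, clockwise; uphill=(.866,0,.5), right=-y
  e=np.cos(d)*np.array([.866,0,.5])+np.sin(d)*np.array([0,-1,0]); t=np.cross(n,e)
  if a==0: print('bar top ctr',W(pc,np.array([0,45,105])+48*n),'grip',W(pc,np.array([0,45,105])+37*n))
s=read_state(); Rm=R.from_quat(s['ee_rot']).as_matrix(); print(Rm,s['joints'])
# overlay
def dr(d,im,a,b,o,k,col): 
  p,q=[tuple(int(round(v)) for v in (proj(d,x)-o+.5)*k) for x in(a,b)]; cv2.line(im,p,q,col,1)
out=[]
for d,o,k in((S,(335,225),8),(T,(170,190),8)):
  im=cv2.resize(d['img'][o[1]:o[1]+50,o[0]:o[0]+50,::-1],(400,400),interpolation=cv2.INTER_CUBIC)
  for a,col in((0,(255,0,255)),(.524,(0,255,255))):
    dd=a-np.radians(75); e=np.cos(dd)*np.array([.866,0,.5])+np.sin(dd)*np.array([0,-1,0]); t=np.cross(n,e)
    c=np.array([0,45,105])+48*n; P=[W(pc,c+i*22*e+j*7*t) for i,j in((1,1),(1,-1),(-1,-1),(-1,1))]
    for i in range(4): dr(d,im,P[i],P[(i+1)%4],o,k,col)
    dr(d,im,W(pc,c),W(pc,c+22*e),o,k,(0,255,0))
  out.append(im)
cv2.imwrite('pics/ov.png',np.hstack(out))
E
```

```text
console [572.91 204.74  -0.07]
[[-0.72 -0.36 -0.54 -0.74 -1.46 -0.06  0.55]
 [-0.74 -0.95  0.01  0.23 -1.25 -1.84 -0.48]]
station [ 574.24 -145.2    -0.08]
[[-0.36 -0.26 -0.76 -0.43 -0.45  1.17 -1.09 -0.04  0.41 -0.27]
 [ 0.03 -0.44 -0.24 -0.42  0.2   1.07 -1.66  0.62 -0.65 -0.41]]
handle top [ 466.65 -114.85  118.96] 0.8743101240686633 cutter [ 578.91 -145.58  130.09] 1.0358535387383585
hinge [533.86 -86.72 108.  ] r 72.86099016813496 gate 1.0930193597232707
bar top ctr [551.93 251.22 146.57] grip [557.42 250.86 137.04]
[[ 0.89 -0.45 -0.  ]
 [-0.45 -0.89  0.  ]
 [-0.    0.   -1.  ]] [ 1.36  0.38  0.01 -0.   -1.19 -0.26]
```

View pics/ov.png

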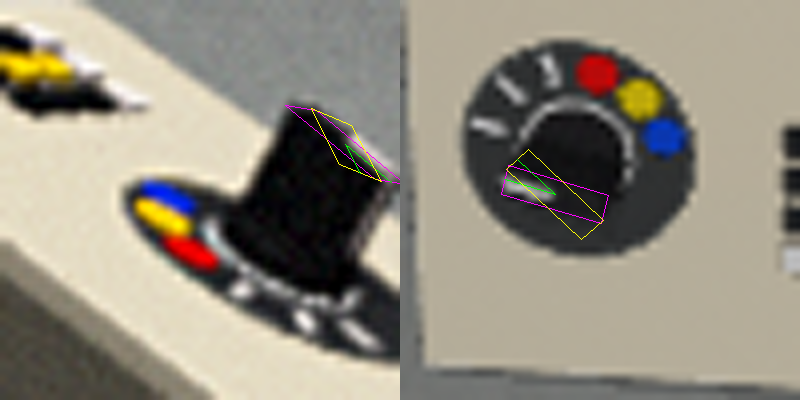

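```bash
python3 - <<'E'
from fit import *
n=np.array([-.5,0,.866])
def e(a): d=a-np.radians(75); return np.cos(d)*np.array([.866,0,.5])+np.sin(d)*np.array([0,-1,0])
dots=[(T,1.571,(194.25,198.9)),(T,2.094,(199.5,202)),(T,2.618,(202.5,206.6)),(S,2.618,(355.4,248.9)),(S,2.094,(354.75,251.4)),(S,1.571,(358.4,256))]
L=[(d,np.array([0,45,105])+40*e(a),q) for d,a,q in dots]
L2=[(d,l,np.array(q)-.5) for d,l,q in con]
for LL in(L2,L+L2):
    f=lambda p:np.concatenate([proj(d,W(p,l))-q for d,l,q in LL])
    r=least_squares(f,(572,204,-.07),loss='soft_l1',x_scale=(1,1,.01)); print(r.x);print(f(r.x).reshape(-1,2).T)
p=r.x
print('grip',W(p,np.array([0,45,105])+37*n))
f=lambda p:np.concatenate([proj(d,W(p,l))-(np.array(q)-.5) for d,l,q in sta]); r=least_squares(f,ps,loss='soft_l1',x_scale=(1,1,.01)); print('st',r.x,'hinge',W(r.x,(-45,55,108)),'closed handle',W(r.x,(-45,-17,108)))
h,g=tri(ray(T,295.3,237.7),ray(S,291.3,173)); print('handle',h,g)
z=W((0,0,p[2]),-n); x=W((0,0,p[2]),e(0)); 
s=read_state(); R0=R.from_quat(s['ee_rot'])
for sg in(1,-1):
    X=sg*x; M=np.stack([X,np.cross(z,X),z],1); print(M); print('rotvec world',(R.from_matrix(M)*R0.inv()).as_rotvec())
E
```

```text
console [572.91 204.74  -0.07]
[[-0.72 -0.36 -0.54 -0.74 -1.46 -0.06  0.55]
 [-0.74 -0.95  0.01  0.23 -1.25 -1.84 -0.48]]
station [ 574.24 -145.2    -0.08]
[[-0.36 -0.26 -0.76 -0.43 -0.45  1.17 -1.09 -0.04  0.41 -0.27]
 [ 0.03 -0.44 -0.24 -0.42  0.2   1.07 -1.66  0.62 -0.65 -0.41]]
[574.11 204.91  -0.07]
[[-0.27  0.08 -0.08 -0.27 -1.24  0.2   0.84]
 [-0.58 -0.81  0.17  0.41 -0.47 -1.02  0.28]]
[571.59 204.6   -0.07]
[[ 0.29  0.22  0.27 -0.19 -0.19 -0.53 -0.14  0.22 -0.04 -0.24 -0.62  0.65
   1.29]
 [-0.34 -0.41 -0.15  1.73  1.74  1.3   0.09 -0.02  0.91  1.04 -1.07 -1.68
  -0.22]]
grip [556.16 250.74 137.04]
st [ 575.81 -144.78   -0.08] hinge [535.3  -86.39 108.  ] closed handle [ 529.61 -158.17  108.  ]
handle [ 468.88 -113.66  122.36] 1.0021245731544621
[[ 0.29  0.82  0.5 ]
 [ 0.95 -0.31 -0.03]
 [ 0.13  0.48 -0.87]]
rotvec world [-0.47 -0.36  1.66]
[[-0.29 -0.82  0.5 ]
 [-0.95  0.31 -0.03]
 [-0.13 -0.48 -0.87]]
rotvec world [ 0.35 -0.45 -1.4 ]
```

servo_tool(turn=[[-0.047,-0.036,0.166],[-0.047,-0.036,0.166],[-0.047,-0.036,0.166],[-0.047,-0.036,0.166],[-0.047,-0.036,0.166]], dp=[[0.005,-0.01,0.03],[0.015,-0.025,0.03],[0.025,-0.035,0.02],[0.025,-0.035,0.01],[0.025,-0.035,0.0]], fingers=[0.0854,0.0854,0.0854,0.0854,0.0854])

```text
clock: 2.12
position: [377.1, 417.1, 323.5]
ee_rot: [0.969, 0.197, 0.116, 0.094]
contact_force: [0.8, -0.7, -0.3]
gripper_width: 85.4
```

servo_tool(turn=[[-0.047,-0.036,0.166],[-0.047,-0.036,0.166],[-0.047,-0.036,0.166],[-0.047,-0.036,0.166],[-0.047,-0.036,0.166]], dp=[[0.03,-0.035,0.0],[0.03,-0.035,-0.01],[0.03,-0.035,-0.02],[0.03,-0.03,-0.02],[0.025,-0.02,-0.03]], fingers=[0.0854,0.0854,0.0854,0.0854,0.0854])

```text
clock: 2.75
position: [525.8, 259.8, 246.7]
ee_rot: [0.766, 0.584, 0.211, 0.165]
contact_force: [1.4, -0.1, 0.5]
gripper_width: 85.1
```

```bash
cat > st.py <<'E'
from h import *
import sys
from scipy.spatial.transform import Rotation as R
np.set_printoptions(precision=3,suppress=True)
s=read_state(); M=R.from_quat(s['ee_rot']).as_matrix()
print(s['clock'],s['position'],'F',s['contact_force'],'tq',s['wrist_torque'],s['gripper_width'],'\nj',s['joints'],'z',M[:,2],'x',M[:,0])
yaw=-.07; c,sn=np.cos(yaw),np.sin(yaw); Z=np.array([[c,-sn,0],[sn,c,0],[0,0,1]])
n=np.array([-.5,0,.866]); a=float(sys.argv[1]) if len(sys.argv)>1 else 0
d=a-np.radians(75); e=np.cos(d)*np.array([.866,0,.5])+np.sin(d)*np.array([0,-1,0])
z=Z@-n;x=Z@e; G=np.stack([x,np.cross(z,x),z],1)
print('rot to dial grasp',(R.from_matrix(G@M.T)).as_rotvec())
E
python3 st.py
```

```text
2.75 [525.76  259.821 246.673] F [ 1.438 -0.067  0.508] tq [ 0.007  0.79  -0.041] 85.11931733649452 
j [ 0.851  0.112 -0.687  0.832 -0.558  1.35 ] z [ 0.515 -0.006 -0.857] x [0.228 0.965 0.131]
rot to dial grasp [ 0.003  0.018 -0.064]
```

servo_tool(turn=[[0.003,0.018,-0.064],[0,0,0],[0,0,0],[0,0,0],[0,0,0]], dp=[[0,-0.004,-0.02],[0,-0.003,-0.02],[0,0,-0.017],[0,0,0],[0,0,0]], fingers=[0.06,0.05,0.045,0.045,0.045])

```text
clock: 3.38
position: [525.8, 247.1, 186.4]
ee_rot: [0.788, 0.559, 0.197, 0.166]
contact_force: [-0.3, 0.7, 0.4]
gripper_width: 45.1
```

```bash
python3 st.py; python3 - <<'E'
from h import *
S=cam('scene');T=cam('top')
def c(d,l,t,w,h): return cv2.resize(d['img'][t:t+h,l:l+w,::-1],(400,400),interpolation=cv2.INTER_CUBIC)
cv2.imwrite('pics/pre.png',np.hstack([c(S,325,195,80,80),c(T,160,185,60,60)]))
p=read_state()['position']; print(proj(S,p),proj(T,p))
E
```

```text
3.375 [525.807 247.074 186.399] F [-0.255  0.727  0.375] tq [ 0.029  0.961 -0.   ] 45.14963299445599 
j [ 0.776  0.179 -0.797  1.048 -0.45   1.097] z [ 0.496 -0.042 -0.868] x [0.298 0.946 0.125]
rot to dial grasp [ 0.004 -0.003  0.007]
[385.19357608 224.46874646] [187.32841307 220.59538264]
```

View pics/pre.png

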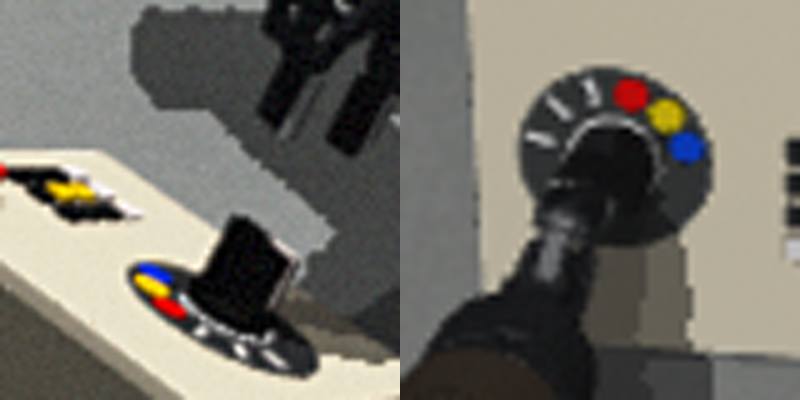

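```bash
python3 - <<'E'
from h import *
np.set_printoptions(precision=2,suppress=True)
S=cam('scene')
g=np.array([556.16,250.74,137.04]);n=-np.array([.5,-.035,-.866]);e=np.array([.29,.95,.13]);t=np.array([.82,-.31,.48])
for i,j,k in((0,0,11),(1,1,11),(1,-1,11),(-1,1,11),(-1,-1,11),(1,1,-26),(1,-1,-26),(-1,1,-26)):
    p=proj(S,g+n*k+i*22*e+j*7*t); print((i,j,k),(p-[325,195]+.5)*5)
E
```

```text
(0, 0, 11) [267.2  238.71]
(1, 1, 11) [285.97 260.78]
(1, -1, 11) [305.32 263.8 ]
(-1, 1, 11) [229.81 214.11]
(-1, -1, 11) [249.03 217.35]
(1, 1, -26) [251.29 325.96]
(1, -1, -26) [270.71 328.53]
(-1, 1, -26) [196.48 278.01]
```

servo_tool(turn=[[0,0,0],[0,0,0],[0,0,0],[0,0,0],[0,0,0]], dp=[[0.009,0.0025,-0.014],[0.009,0.001,-0.014],[0.009,0,-0.014],[0.007,0,-0.011],[0.003,0,-0.006]], fingers=[0.045,0.045,0.045,0.045,0.045])

```text
clock: 4.15
position: [565.1, 255.7, 131.4]
ee_rot: [0.787, 0.559, 0.203, 0.165]
contact_force: [-0.1, 0.2, 0.4]
gripper_width: 44.8
```

```bash
python3 st.py; python3 - <<'E'
from h import *
s=read_state();print(np.array([565.7,250,120.6])-s['position'])
E
```

```text
4.15 [565.114 255.716 131.353] F [-0.066  0.241  0.401] tq [0.025 0.94  0.014] 44.82478986862835 
j [ 0.577  0.3   -0.825  1.546 -0.307  0.754] z [ 0.503 -0.033 -0.864] x [0.292 0.947 0.134]
rot to dial grasp [-0.003  0.005  0.002]
[  0.58550235  -5.71551967 -10.75265538]
```

servo_tool(turn=[[0,0,0],[0,0,0],[0,0,0],[0,0,0],[0,0,0]], dp=[[0.0,-0.003,-0.004],[0.0,-0.002,-0.004],[0.0,-0.001,-0.003],[0,0,0],[0,0,0]], fingers=[0.045,0.045,0.045,0.045,0.045])

```text
clock: 4.78
position: [567.4, 251.6, 123.2]
ee_rot: [0.786, 0.56, 0.206, 0.165]
contact_force: [-0.3, 0.2, -0.5]
gripper_width: 45.5
```

```bash
python3 st.py; python3 - <<'E'
from h import *
s=read_state();print(np.array([565.7,250,120.6])-s['position'])
E
```

```text
4.775 [567.368 251.637 123.248] F [-0.326  0.164 -0.505] tq [ 0.06   0.998 -0.01 ] 45.463895773002534 
j [ 0.52   0.31  -0.837  1.693 -0.284  0.657] z [ 0.508 -0.03  -0.861] x [0.289 0.947 0.138]
rot to dial grasp [-0.006  0.011 -0.   ]
[-1.66848048 -1.63690162 -2.64841504]
```

servo_tool(turn=[[-0.006,0.011,0],[0,0,0],[0,0,0],[0,0,0],[0,0,0]], dp=[[-0.0015,-0.0015,-0.0025],[0,0,0],[0,0,0],[0,0,0],[0,0,0]], fingers=[0.045,0.025,0.015,0.005,0.0])

```text
clock: 5.4
position: [566.1, 251.2, 122.1]
ee_rot: [0.786, 0.561, 0.201, 0.165]
contact_force: [0.8, -0.7, -0.5]
gripper_width: 13.2
```

```bash
python3 st.py; python3 - <<'E'
from h import *
s=read_state();print(np.array([565.7,250,120.6])-s['position'])
E
```

```text
5.4 [566.139 251.214 122.135] F [ 0.795 -0.703 -0.534] tq [ 0.115  1.007 -0.005] 13.20575379764585 
j [ 0.536  0.311 -0.835  1.642 -0.289  0.696] z [ 0.501 -0.034 -0.865] x [0.289 0.948 0.131]
rot to dial grasp [-0.001  0.002 -0.002]
[-0.439491   -1.21392707 -1.53538194]
```

servo_tool(turn=[[0.06,-0.004,-0.104],[0.07,-0.005,-0.121],[0.07,-0.005,-0.121],[0.07,-0.005,-0.121],[0.07,-0.005,-0.121]], dp=[[0,0,0],[0,0,0],[0,0,0],[0,0,0],[0,0,0]], fingers=[0,0,0,0,0])

```text
clock: 6.02
position: [567.0, 250.5, 122.6]
ee_rot: [0.93, 0.257, 0.246, 0.087]
contact_force: [-0.6, -0.6, 1.2]
gripper_width: 13.2
```

```bash
python3 st.py 2.094
```

```text
6.025 [566.954 250.513 122.647] F [-0.588 -0.574  1.195] tq [-0.144  1.102  0.025] 13.197421930608233 
j [ 0.536  0.311 -0.834  1.643 -0.292 -0.005] z [ 0.503 -0.036 -0.864] x [0.747 0.522 0.413]
rot to dial grasp [ 0.699 -0.046 -1.206]
```

Low forces; 1.394 rad left.

servo_tool(turn=[[0.07,-0.005,-0.121],[0.07,-0.005,-0.121],[0.07,-0.005,-0.121],[0.07,-0.005,-0.121],[0.07,-0.005,-0.121]], dp=[[0,0,0],[0,0,0],[0,0,0],[0,0,0],[0,0,0]], fingers=[0,0,0,0,0])

```text
clock: 6.65
position: [567.1, 249.3, 122.8]
ee_rot: [0.961, -0.089, 0.261, -0.003]
contact_force: [-0.3, -1.0, 1.3]
gripper_width: 13.1
```

```bash
python3 st.py 2.094
```

```text
6.65 [567.138 249.298 122.78 ] F [-0.3   -1.     1.261] tq [-0.087  1.207 -0.089] 13.13642140630789 
j [ 0.54   0.311 -0.834  1.629 -0.297 -0.718] z [ 0.502 -0.04  -0.864] x [ 0.848 -0.172  0.501]
rot to dial grasp [ 0.34  -0.021 -0.579]
```

servo_tool(turn=[[0.07,-0.004,-0.121],[0.07,-0.004,-0.121],[0.07,-0.004,-0.121],[0.07,-0.004,-0.121],[0.045,-0.003,-0.078]], dp=[[0,0,0],[0,0,0],[0,0,0],[0,0,0],[0,0,0]], fingers=[0,0,0,0,0])

```text
clock: 7.28
position: [566.7, 248.3, 122.6]
ee_rot: [0.879, -0.401, 0.242, -0.088]
contact_force: [-1.1, -0.3, 0.8]
gripper_width: 13.1
```

```bash
python3 st.py 2.094
```

```text
7.275 [566.664 248.265 122.573] F [-1.108 -0.266  0.775] tq [0.008 1.046 0.032] 13.147852183720309 
j [ 0.549  0.311 -0.832  1.591 -0.297 -1.359] z [ 0.496 -0.04  -0.868] x [ 0.562 -0.747  0.355]
rot to dial grasp [ 0.005 -0.004  0.001]
```

servo_tool(turn=[[0,0,0],[0,0,0],[0,0,0],[0,0,0],[0,0,0]], dp=[[0,0,0],[0,0,0],[0,0,0],[0,0,0],[-0.005,0,0.009]], fingers=[0.03,0.045,0.045,0.045,0.045])

```text
clock: 7.9
position: [561.9, 247.6, 131.0]
ee_rot: [0.88, -0.399, 0.242, -0.086]
contact_force: [-0.1, 0.1, -0.2]
gripper_width: 44.9
```

servo_tool(turn=[[0,0,0],[0,0,0],[0,0,0],[0,0,0],[0,0,0]], dp=[[-0.009,0.0,0.015],[-0.012,0.0,0.02],[-0.012,0.0,0.02],[-0.02,0.0,0.03],[-0.03,0,0.05]], fingers=[0.045,0.045,0.045,0.045,0.045])

```text
clock: 8.52
position: [476.0, 245.0, 264.9]
ee_rot: [0.881, -0.4, 0.239, -0.081]
contact_force: [1.0, 0.8, 1.7]
gripper_width: 45.2
```

```bash
python3 st.py 2.094;  python3 - <<'E'
from h import *
S=cam('scene');T=cam('top')
def c(d,l,t,w,h): return cv2.resize(d['img'][t:t+h,l:l+w,::-1],(400,400),interpolation=cv2.INTER_CUBIC)
cv2.imwrite('pics/post.png',np.hstack([c(S,325,215,70,70),c(T,160,185,60,60)]))
E
```

```text
8.525 [476.002 245.018 264.946] F [1.026 0.758 1.725] tq [0.165 0.735 0.127] 45.16546621189863 
j [ 0.957  0.031 -0.692  0.711 -0.711 -0.755] z [ 0.487 -0.048 -0.872] x [ 0.566 -0.743  0.357]
rot to dial grasp [ 0.014 -0.013  0.001]
```

View pics/post.png

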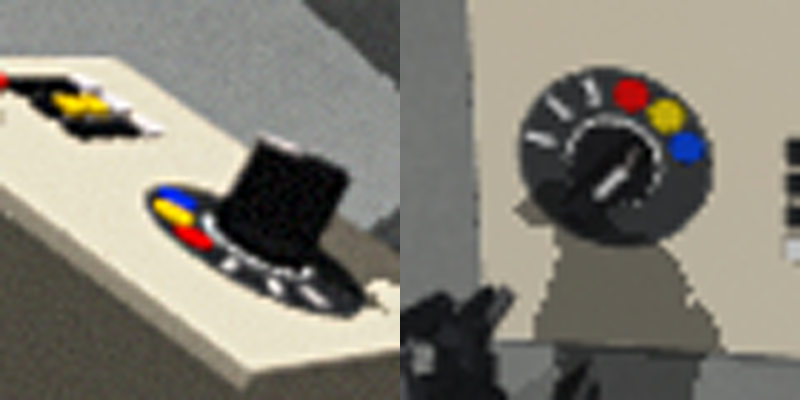

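```bash
cat > gt.py <<'E'
from h import *
import sys
from scipy.spatial.transform import Rotation as R
np.set_printoptions(precision=3,suppress=True)
H=np.array([535.,-86.5]); s=read_state(); M=R.from_quat(s['ee_rot']).as_matrix(); th=float(sys.argv[1]); d=float(sys.argv[2]); z=float(sys.argv[3])
a=np.radians(-94.5)-th; u=np.array([np.cos(a),np.sin(a)]); t=np.array([-u[1],u[0]])
P=np.r_[H+72*u-d*t,z]; x=np.r_[t,0]; zz=np.array([0,0,-1.]); G=np.stack([x,np.cross(zz,x),zz],1)
v=s['position'][:2]-H
print(s['clock'],s['position'],'F',s['contact_force'],s['gripper_width'],'j',s['joints'])
print('target',P,'delta',P-s['position'],'rot',R.from_matrix(G@M.T).as_rotvec())
E
python3 gt.py 1.1 50 200
```

```text
8.625 [476.862 248.853 271.842] F [0.731 0.852 0.117] 45.18389826484998 j [ 0.959  0.023 -0.686  0.714 -0.708 -0.757]
target [449.355 -67.821 200.   ] delta [ -27.507 -316.674  -71.842] rot [ 0.121  0.509 -0.32 ]
```

servo_tool(turn=[[0.02,0.085,-0.053],[0.02,0.085,-0.053],[0.02,0.085,-0.053],[0.02,0.085,-0.053],[0.02,0.085,-0.053]], dp=[[-0.005,-0.02,0.01],[-0.006,-0.04,0],[-0.006,-0.05,0],[-0.006,-0.05,-0.01],[-0.004,-0.05,-0.01]], fingers=[0.02,0,0,0,0])

```text
clock: 9.25
position: [446.5, 37.0, 262.3]
ee_rot: [0.847, -0.53, 0.034, -0.016]
contact_force: [1.5, 0.9, 0.2]
gripper_width: 0.2
```

```bash
python3 gt.py 1.1 50 200
```

```text
9.25 [446.538  36.964 262.272] F [1.499 0.893 0.171] 0.18722709420427863 j [ 0.477  0.013 -0.41   0.047 -1.086 -0.046]
target [449.355 -67.821 200.   ] delta [   2.817 -104.785  -62.272] rot [ 0.011  0.074 -0.059]
```

servo_tool(turn=[[0.005,0.03,-0.03],[0.003,0.03,-0.03],[0,0.01,0],[0,0,0],[0,0,0]], dp=[[0.001,-0.04,-0.01],[0.001,-0.03,-0.02],[0.001,-0.015,-0.03],[0,0,-0.03],[0,0,0]], fingers=[0,0,0,0,0])

```text
clock: 9.88
position: [449.0, -55.6, 168.5]
ee_rot: [0.828, -0.561, 0.001, 0.001]
contact_force: [-0.4, -0.4, 0.0]
gripper_width: 0.1
```

```bash
python3 gt.py 1.1 45 94
```

```text
9.875 [448.966 -55.588 168.494] F [-0.373 -0.396  0.046] 0.061281817644044986 j [ 0.24   0.152 -0.492  0.003 -0.928  0.138]
target [451.266 -72.442  94.   ] delta [  2.3   -16.854 -74.494] rot [ 0.003 -0.     0.013]
```

servo_tool(turn=[[0,0,0.01],[0,0,0],[0,0,0],[0,0,0],[0,0,0]], dp=[[0,0,-0.02],[0,0,-0.02],[0,0,-0.02],[0,0,-0.01],[0,0,0]], fingers=[0,0,0,0,0])

```text
clock: 10.5
position: [453.8, -54.6, 102.5]
ee_rot: [0.832, -0.555, 0.005, -0.002]
contact_force: [0.9, 0.3, -0.2]
gripper_width: -0.0
```

```bash
python3 gt.py 1.1 30 94; python3 - <<'E'
from h import *
S=cam('scene');T=cam('top')
def c(d,l,t,w,h): return cv2.resize(d['img'][t:t+h,l:l+w,::-1],(400,400),interpolation=cv2.INTER_CUBIC)
cv2.imwrite('pics/g1.png',np.hstack([c(S,240,140,80,80),c(T,270,185,70,70)]))
E
```

```text
10.5 [453.81  -54.608 102.503] F [ 0.891  0.326 -0.243] -0.01668346522003238 j [ 0.241  0.245 -0.578  0.008 -0.738  0.147]
target [457.    -86.302  94.   ] delta [  3.19  -31.695  -8.503] rot [ 0.003  0.011 -0.001]
```

View pics/g1.png

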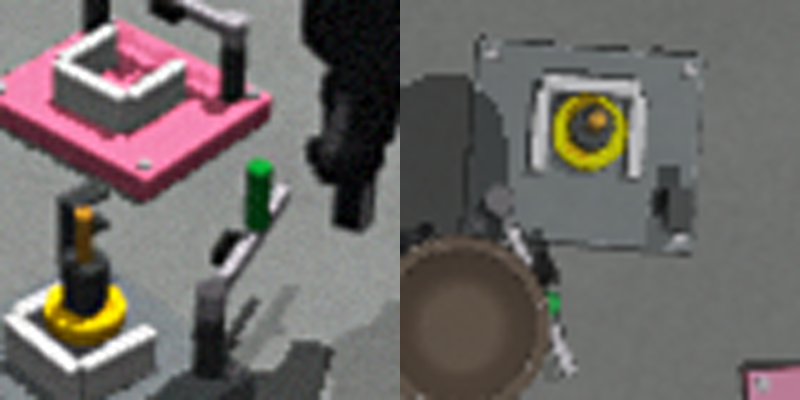

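servo_tool(turn=[[0,0.01,0],[0,0,0],[0,0,0],[0,0,0],[0,0,0]], dp=[[0.001,-0.01,-0.004],[0.001,-0.01,-0.002],[0.001,-0.008,0],[0.001,-0.004,0],[0,0,0]], fingers=[0,0,0,0,0])

```text
clock: 11.22
position: [459.7, -89.3, 98.3]
ee_rot: [0.831, -0.556, 0.003, -0.001]
contact_force: [0.3, -1.0, 0.0]
gripper_width: 0.0
```

```bash
python3 gt.py 1.0 20 95;python3 gt.py 0.5 20 95|tail -1;python3 gt.py 0. 20 95|tail -1
```

```text
11.225 [459.666 -89.26   98.309] F [ 0.298 -0.981  0.033] 0.03738341779745133 j [ 0.158  0.271 -0.552  0.004 -0.743  0.231]
target [ 462.096 -102.903   95.   ] delta [  2.431 -13.643  -3.309] rot [0.002 0.005 0.1  ]
target [ 478.885 -135.847   95.   ] delta [ 19.219 -46.587  -3.309] rot [0.    0.006 0.6  ]
target [ 509.413 -156.709   95.   ] delta [ 49.747 -67.449  -3.309] rot [-0.001  0.006  1.1  ]
```

servo_tool(turn=[[0,0.005,0.12],[0,0,0.12],[0,0,0.12],[0,0,0.12],[0,0,0.12]], dp=[[0.002,-0.011,-0.002],[0.003,-0.01,0],[0.004,-0.0095,0],[0.005,-0.0085,0],[0.005,-0.0075,0]], fingers=[0,0,0,0,0])

```text
clock: 11.85
position: [477.3, -135.7, 96.0]
ee_rot: [0.961, -0.275, -0.001, 0.001]
contact_force: [0.0, 1.1, 0.3]
gripper_width: -0.0
```

```bash
python3 gt.py .5 20 95;python3 gt.py 0.2 20 95|tail -1;python3 gt.py 0. 20 95|tail -1
```

```text
11.85 [ 477.277 -135.711   96.044] F [0.016 1.135 0.35 ] -0.03163258984191488 j [ 0.051  0.319 -0.483  0.001 -0.771  0.962]
target [ 478.885 -135.847   95.   ] delta [ 1.608 -0.136 -1.044] rot [ 0.001 -0.002 -0.021]
target [ 495.974 -150.226   95.   ] delta [ 18.697 -14.515  -1.044] rot [ 0.001 -0.002  0.279]
target [ 509.413 -156.709   95.   ] delta [ 32.135 -20.998  -1.044] rot [ 0.001 -0.002  0.479]
```

servo_tool(turn=[[0,0,0.08],[0,0,0.08],[0,0,0.08],[0,0,0.07],[0,0,0.06]], dp=[[0.0055,-0.005,0],[0.006,-0.0045,0],[0.006,-0.004,0],[0.005,-0.003,0],[0.004,-0.002,0]], fingers=[0,0,0,0,0])

```text
clock: 12.48
position: [501.2, -154.4, 95.3]
ee_rot: [0.996, -0.087, -0.005, 0.002]
contact_force: [-1.4, 1.0, 0.3]
gripper_width: 0.1
```

```bash
python3 gt.py .0 20 95;  python3 - <<'E'
from h import *
S=cam('scene');T=cam('top')
def c(d,l,t,w,h): return cv2.resize(d['img'][t:t+h,l:l+w,::-1],(400,400),interpolation=cv2.INTER_CUBIC)
cv2.imwrite('pics/g2.png',np.hstack([c(S,230,150,75,75),c(T,270,185,70,70)]))
E
```

```text
12.475 [ 501.203 -154.447   95.255] F [-1.355  0.969  0.259] 0.11174174342424409 j [ 0.012  0.364 -0.413  0.003 -0.803  1.382]
target [ 509.413 -156.709   95.   ] delta [ 8.209 -2.262 -0.255] rot [ 0.003 -0.01   0.096]
```

View pics/g2.png

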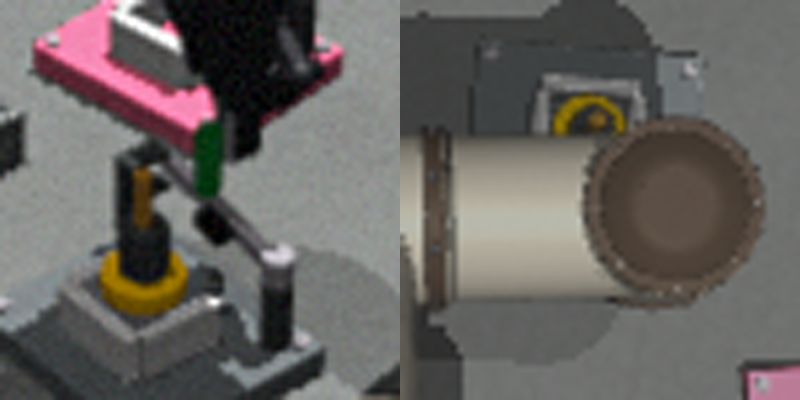

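servo_tool(turn=[[0,0,0.03],[0,0,0.03],[0,0,0.02],[0,0,0],[0,0,0]], dp=[[0.003,-0.001,0],[0.003,-0.001,0],[0.002,0,0],[0.002,0,0],[0.002,0,0]], fingers=[0,0,0,0,0])

```text
clock: 13.2
position: [510.8, -156.5, 94.8]
ee_rot: [0.999, -0.047, -0.008, 0.002]
contact_force: [-7.7, 0.4, 5.9]
gripper_width: 0.1
```

servo_tool(turn=[[0,0,0],[0,0,0],[0,0,0],[0,0,0],[0,0,0]], dp=[[0.002,0,0],[0.002,0,0],[0.002,0,0],[0.002,0,0],[0.002,0,0]], fingers=[0,0,0,0,0])

```text
clock: 13.82
position: [510.3, -156.5, 94.9]
ee_rot: [0.999, -0.048, -0.02, 0.002]
contact_force: [-6.3, 0.2, 4.1]
gripper_width: 0.1
```

servo_tool(turn=[[0,0.02,0],[0,0,0],[0,0,0],[0,0,0],[0,0,0]], dp=[[0.005,0,0],[0.006,0,0],[0.006,0,0],[0.006,0,0],[0.006,0,0]], fingers=[0,0,0,0,0])

```text
clock: 14.45
position: [508.4, -156.4, 95.5]
ee_rot: [0.997, -0.051, -0.066, 0.002]
contact_force: [-13.2, 1.1, 10.5]
gripper_width: -0.1
```

servo_tool(turn=[[0,0,0],[0,0,0],[0,0,0],[0,0,0],[0,0,0]], dp=[[-0.01,0,0],[-0.015,0,0],[-0.02,0,0.01],[-0.02,0,0.05],[-0.02,0,0.06]], fingers=[0,0,0,0,0])

```text
clock: 15.08
position: [419.6, -155.8, 213.8]
ee_rot: [0.996, -0.051, -0.068, 0.002]
contact_force: [1.1, 0.0, -0.0]
gripper_width: 0.2
```

servo_tool(turn=[[0,0,0],[0,0,0],[0,0,0],[0,0,0],[0,0,0]], dp=[[-0.02,0.05,0.06],[-0.01,0.06,0.05],[0,0.06,0.03],[0,0.03,0],[0,0,0]], fingers=[0,0,0,0,0])

```text
clock: 15.7
position: [395.4, 19.0, 335.0]
ee_rot: [0.997, -0.052, -0.057, -0.002]
contact_force: [0.3, -0.0, 0.8]
gripper_width: -0.1
```

```bash
python3 gt.py .0 20 95;  python3 - <<'E'
from h import *
S=cam('scene');T=cam('top')
def c(d,l,t,w,h): return cv2.resize(d['img'][t:t+h,l:l+w,::-1],(400,400),interpolation=cv2.INTER_CUBIC)
cv2.imwrite('pics/g3.png',np.hstack([c(S,230,160,65,65),c(T,270,185,70,70)]))
cv2.imwrite('pics/fin.png',np.hstack([cv2.resize(S['img'][90:,130:480,::-1],(400,377)),cv2.resize(T['img'][90:290,80:480,::-1],(400,200)).repeat(1,0) if 0 else cv2.copyMakeBorder(cv2.resize(T['img'][90:290,80:480,::-1],(400,200)),0,177,0,0,0)]))
E
```

```text
15.7 [395.445  19.007 335.013] F [ 0.298 -0.004  0.847] -0.1294460749580734 j [ 0.418 -0.022 -0.227 -0.056 -1.466  1.058]
target [ 509.413 -156.709   95.   ] delta [ 113.967 -175.716 -240.013] rot [-0.009 -0.114  0.025]
```

View pics/g3.png

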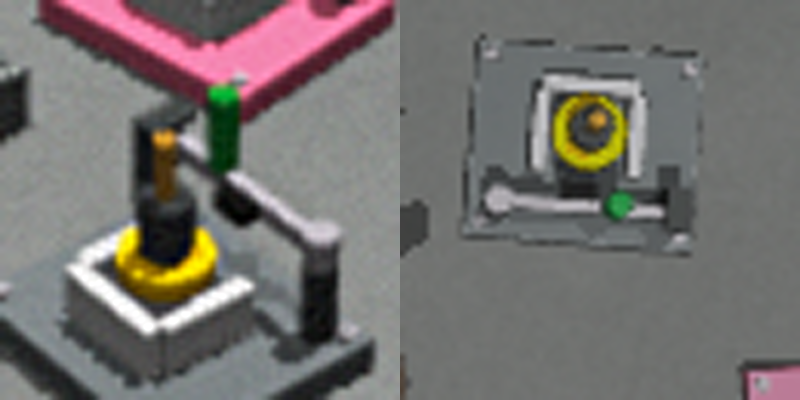

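View pics/fin.png

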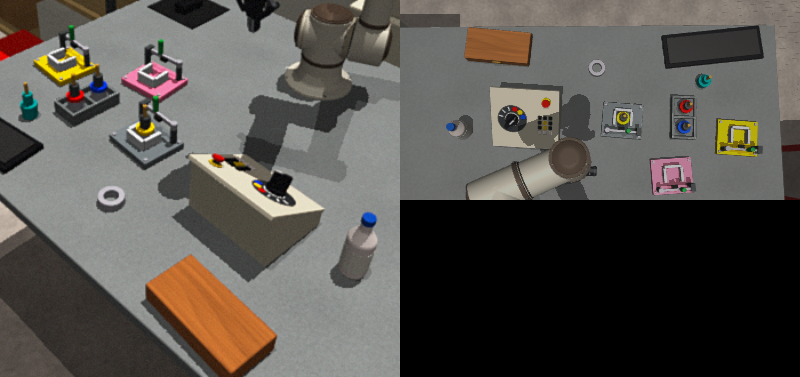

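```bash
python3 - <<'E'
from h import *
S=cam('scene');T=cam('top')
h,g=tri(ray(T,308,220),ray(S,265.9,174.45)); v=h[:2]-[535.3,-86.4]; a=-94.5-np.degrees(np.arctan2(v[1],v[0])); print(h,g,'gate deg',a,np.linalg.norm(v))
if abs(a)<3.5: print(job_done())
E
```

```text
[ 529.60571315 -158.21049178  124.34115532] 0.3300903575929631 gate deg 0.03384096804590797 72.03590515758741
the job is handed in; nothing more can be done
None
```

The yellow holder stands in the grey station. With the gate still open, I turned the dial from 0 to the yellow mark (2.094 rad) and let it go. I then pushed the gate shut by its green handle until it stopped, moved the arm clear and handed the job in.

**Dial:** the wrist orientation matched the yellow position to within 0.01 rad before I opened the fingers. The picture after release shows the pointer at the yellow dot.

**Gate:** the push stalled at the expected end stop with about 13 N. Measured from both cameras, the gate angle is about 0.03°, with the handle 72.0 mm from the hinge. The bar's end shows inside the catch.

**Other objects:** in the last picture the three holders, ring gauge and bottle are still upright where they were, judged by eye. Nothing touched the robot. The force reading was below 1 N, and the clock read about 16 s at hand-in.

**Disagreement:** the console's position from its corners and from the coloured dots differed by about 2.5 mm in x (dots up to 1.7 pixels off in the scene camera). The dial still gripped and turned with wrist forces under 2 N.

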